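Turn the wax scraper round in its guard by way of the spring clip

ROBOT

A 7-joint arm with a two-finger parallel gripper is mounted at the origin on the work surface. World frame = base frame: x ahead of the robot, y to its left, z up, the work surface at z = 0. Lengths are in m, angles in rad, forces in N, time in s.
With the tool pointing down it reaches from about 0.4 to 0.875 m from the base axis. Payload 19.3 kg.
Tool frame: the origin (TCP) lies at the very end of the fingers, on their centre line; the grasp point (between the pads) lies bot.pinch_z behind it (bot.pinch_z is the distance from the TCP to the grasp point, in m); z points along the fingers, y is the line along which they close (so a half turn about z gives the same grasp; the last joint's range is limited). The gripper opens to 85 mm and grips with 20 to 120 N. Pads are 22 mm wide; open, the fingers measure 114 mm over their backs; the gripper's body (76 mm by 85 mm) begins 54 mm behind the grasp point. The pads swing forward as they close: fully open they stand 13 mm farther back than shut.
Start: joints at [-1.308, 0.521, -0.036, 1.599, 0.021, 1.021, -0.113], TCP at [0.204, 0.591, 0.231] pointing down, gripper open.
Joint ranges: [-2.91, 2.91], [-0.3, 2.13], [-1.5, 1.42], [0.17, 2.43], [-1.26, 4.41], [0.16, 1.93], [-2.52, 2.52]. Speed limits (rad/s): [1.89, 1.89, 2.39, 2.39, 3.01, 3.01, 3.01].

INTERFACE

Orientations are given as [roll, pitch, yaw] about the fixed x, y, z axes, in that order (R = Rz(yaw) Ry(pitch) Rx(roll)).
In Python, from workcell import bot, grab_frame, ticket gives the robot as it stands.
- The arm moves only by the tool arm_command, never from a script. Its argument "commands" is a list of rows, each a list of 3 entries, a list of its own where there are three numbers: the shift along the world's x, y, z in mm, then the turn about the world's z in rad, then the gripper command: -1 is fully open, 1 is shut, values between are in proportion. In form: [[[tx, ty, tz], roll, fingers], ...]. A call has 1 to 20 rows; each row shifts and turns the commanded pose from where the row before left it; what a row does not reach is not made up. A row lasts 1/10 s, in which the tool goes at most 50 mm and 8.59 degrees, less where a joint would pass 70% of its speed; a pose out of reach is approached as far as the arm can. A call with a gripper value outside its range is refused whole. The fingers move at their own pace and stop on an object; "newtons" is the grip in N (left out, the last holds). Time passes only in rows, so rows that do not move let the fingers close. It gives the time, the measured TCP pose, the force, the opening and the grip force at its end, in the units of the state.
- bot.observe(): the state, without advancing time (a new reading comes with each control period).
- grab_frame(name): name is "scene" or "top"; returns a dict with "image" (400x640x3 uint8, red, green, blue), "vertical_fov" (degrees; the focal length in pixels is half the picture's height over the tangent of half this angle, whatever the lens; pixels are square), "cx", "cy" (the principal point, pixels), "R" (3x3) and "t" (3): a world point X has camera coordinates R X + t. Camera axes: x right, y down, z forward; pixel columns grow to the right and rows downward; lengths in m; the calibration is good to about 2 mm. A picture is of the moment at which its call begins. There is no depth.
- ticket.job_done(): hands the job in; it is judged then, once.
The state is a dict: "clock": time; "qpos": joint angles; "qd": joint speeds; "joint_efforts": joint torques, N m; "position": TCP position; "tool_rot": TCP orientation; "force": force on the tool from outside, world axes, zero at the start; "moment": the same for the moment, N m; "grip_width": finger opening in m; "finger_force": force on a finger pad.
Only numpy, scipy, OpenCV 4.12 (cv2) and the standard library are available. Lean on these libraries where they do the work, as an engineer would, in place of code of your own. Each camera call takes 0.05 s, during which the arm holds its last target. There are 200 camera calls.

TASK

On the temple's lamp counter the wax scraper was put away the wrong way round: its handle is in the metal guard channel and its blade sticks out. Take it by the blade half, press it down level into the spring clip and let go; then take it by the handle half, lift it out, and lay it flat in the guard with the blade inside near the closed end and the handle sticking out of the open end. Leave the brush lying where it is.

Things in the scene. Friction and masses are not known exactly. Their poses are not given: they have to be found in the camera images.
- scraper: Wax scraper, straight flat-sided bar 250 long, 14 wide, 16 high, 0.09-0.18 kg, balanced near the middle. (All mm.) Origin: mid-length, underside; x to the blade, z up. Dark wooden handle x -125..55, dark steel ferrule 55..80, thin brass blade 80..125 (24 wide, 4 thick, half height). Blade half x>0, handle half x<0. Starts level in the guard, blade out of the mouth; free to grasp beyond x about 45.
- guard: Fixed metal channel on wooden feet, open above and at -x (mouth x -90), closed at +x (x 90). (All mm.) Origin: centre of underside, on the counter; z up. Inside 44 wide (no finger room beside the bar), floor at z 40, wall tops z 64. Put away properly, the scraper's underside is at z 40, blade to the closed end, its origin near x -50 (tip 15 short of the end), handle out of the mouth.
- clip: Fixed spring clip, dark base 70x80, two sprung brass jaws flared at the top (z 87, 34 apart). (All mm.) Origin: centre of underside, on the counter. The bar is held along clip x, either way round, middle over the origin, underside on the seat at z 50; jaws span x -18..18. Throat 10 wide at z 68; polished jaws yield. Pushing down in or pulling straight up out takes about 2 to 8 N.
- brush: Bystander: counter brush lying on the counter, dark wooden handle, grey bristles, 190 long, 26 wide, 20 high (mm). Origin: underside; x towards the bristles. Not to be moved.
There are look-alikes about, which are no part of the job. Of the things that look like the guard, the larger one is meant. Leave any turquoise look-alike of the clip alone.

How it is judged:
On the way, in this order (a step that is already met when the one before it is completed fails the run):
1. the scraper lies level in the spring clip, past the jaws' throat, its middle within 25 mm of the clip's, and the fingers have let go of it (x of scraper in the frame of clip between -0.025 and 0.025 m and y of scraper in the frame of clip between -0.008 and 0.008 m and z of scraper in the frame of clip between 0.045 and 0.056 m and angle between the x axis of scraper and the x axis of clip, either way round below 0.2 rad and contact force between the fingers and scraper below 0.1 N), for 0.2 s.
2. the scraper is held by the fingers on its handle half and lifted at least 30 mm clear of the clip's seat (contact force between the fingers and scraper above 0.5 N and x of the grasp point in the frame of scraper below -0.02 m and height (world z) of scraper above 0.08 m), for 0.1 s.
At the end, for the whole second after the job is handed in: The scraper lies at rest and level (within about 6 degrees) on the guard's floor between its walls, along the channel within 11 degrees, blade towards the closed end with its tip no more than about 43 mm from the closed end, handle out of the mouth (x of guard in the frame of scraper between 0.022 and 0.075 m and y of scraper in the frame of guard between -0.018 and 0.018 m and z of scraper in the frame of guard between 0.034 and 0.05 m and angle between the x axis of scraper and the x axis of guard, either way round below 0.2 rad and angle between scraper's own x axis and vertical between 1.47 and 1.67 rad and linear speed of scraper below 0.02 m/s); the robot touches nothing.
It fails at once if the brush is moved by more than 20 mm (distance of brush from where it was at the start of the episode above 0.02 m).
It also fails if it takes over 64 s, if anything falls off the work surface, if the arm or the gripper's body presses on something with over 40 N, if the wrist force passes 120 N, or if a joint passes its speed limit or range.

## Working session

There is one attempt and no reset: what is moved stays moved. The work goes in short steps, Python scripts to look and compute and a tool call to move; the robot and the scene stay as the last step left them, time stands still between calls to the robot, and variables do not carry over. Pictures are saved under pics/ and viewed, at most 10 in all, crops included, and the job is handed in when it is done.

Besides the shell and the picture viewer there is one more tool, called after "Request:" by a JSON object that holds its "name" and its "arguments", one argument or row to a line. arm_command: Moves the arm, as the interface text tells. Its arguments: {"type":"object","properties":{"commands":{"type":"array"},"newtons":{"type":"number"}},"required":["commands"]}

```bash
mkdir -p pics; ls; python3 - <<'E'
from workcell import bot, grab_frame
import cv2
o=bot.observe();print(o, bot.pinch_z)
for n in("scene","top"):
    f=grab_frame(n);cv2.imwrite(f"pics/{n}0.png",f["image"][:,:,::-1]);print(n,f["vertical_fov"],f["cx"],f["cy"],f["R"],f["t"],[k for k in f])
E
```

```text
pics
{'clock': 0.0, 'qpos': array([-1.30818154,  0.52196743, -0.03632463,  1.60001908,  0.02119312,
        1.02108394, -0.11279703]), 'qd': array([ 2.61283623e-04, -5.17151216e-04,  4.35635370e-04,  4.96302325e-05,
        1.79175600e-03,  1.35699992e-03,  1.16804854e-03]), 'joint_efforts': array([-1.38459840e-03, -9.27094960e+01,  1.97966695e+00, -3.69939744e+01,
        1.79484993e-02,  7.96260720e-03,  4.30031434e-06]), 'position': array([0.20411483, 0.59037299, 0.23075082]), 'tool_rot': array([-3.14050208e+00,  7.36032275e-05,  2.80876511e+00]), 'force': array([ 0.42735971, -0.66216301, -0.21989773]), 'moment': array([-0.03773882, -0.05012514, -0.00180362]), 'finger_force': 0.0, 'grip_width': 0.08550683440262843} 0.0187
scene 49.5436696414003 322.90874414590013 207.75263395580103 [[-0.84034094  0.54202543  0.00596184]
 [ 0.42027272  0.65844638 -0.62435503]
 [-0.34234186 -0.52216549 -0.78111795]] [ 0.50098563 -0.2535909   1.27533088] ['image', 'vertical_fov', 'cx', 'cy', 'R', 't']
top 49.10392453393875 315.80899897796655 203.75811979529504 [[-0.0079415  -0.99996791  0.00105075]
 [-0.99852256  0.00787352 -0.05376533]
 [ 0.05375533 -0.00147617 -0.99855305]] [0.04003936 0.61881597 0.93477979] ['image', 'vertical_fov', 'cx', 'cy', 'R', 't']
```

View pics/scene0.png

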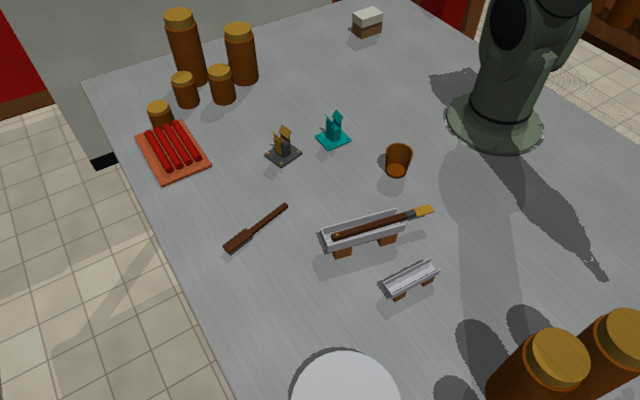

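View pics/top0.png

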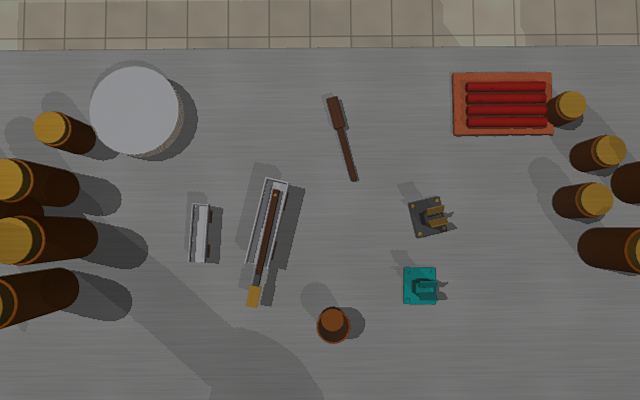

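Two views: the guard candidates are the large channel at top (268,222) and the small one at (200,233). The large one holds the scraper and fits the description. The clip candidates are the dark-and-brass one at (431,216) and the turquoise one at (420,286), so I take the dark one. The brush is at (342,140). I'll confirm this in an enlarged crop.

```bash
cat > h.py <<'E'
import numpy as np, cv2
from workcell import bot, grab_frame, ticket
def foc(f): return 200/np.tan(np.radians(f["vertical_fov"])/2)
def cast(f,px,z):
    F=foc(f);px=np.atleast_2d(px).astype(float)
    d=np.c_[(px[:,0]-f["cx"])/F,(px[:,1]-f["cy"])/F,np.ones(len(px))]@f["R"]
    c=-f["R"].T@f["t"]; return c+d*((z-c[2])/d[:,2])[:,None]
def proj(f,X):
    q=np.atleast_2d(X)@f["R"].T+f["t"];return q[:,:2]/q[:,2:]*foc(f)+[f["cx"],f["cy"]]
def mask(f,lo,hi,box):
    h=cv2.cvtColor(f["image"],cv2.COLOR_RGB2HSV);m=cv2.inRange(h,np.array(lo),np.array(hi))
    b=np.zeros_like(m);x0,y0,x1,y1=box;b[y0:y1,x0:x1]=255;return m&b
def big(m):
    c,_=cv2.findContours(m,cv2.RETR_EXTERNAL,cv2.CHAIN_APPROX_NONE);return max(c,key=cv2.contourArea)[:,0]
E
python3 - <<'E'
from h import *
f=grab_frame("top")
im=f["image"][:,:,::-1]
a=cv2.resize(im[165:315,235:315],None,fx=4,fy=4,interpolation=cv2.INTER_CUBIC)
b=cv2.resize(im[165:315,390:470],None,fx=4,fy=4,interpolation=cv2.INTER_CUBIC)
cv2.imwrite("pics/crop1.png",np.hstack([a,b]))
print("campos",-f["R"].T@f["t"])
bl=big(mask(f,(15,100,100),(30,255,255),(235,280,275,315)))
r=cv2.minAreaRect(bl);print("blade rect px",r); P=cast(f,cv2.boxPoints(r),.05);print(P.round(4),P.mean(0))
h=big(mask(f,(0,80,20),(14,255,110),(235,180,295,285)))
r=cv2.minAreaRect(h);print("handle",r);print(cast(f,cv2.boxPoints(r),.056).round(4))
d=mask(f,(0,0,0),(179,90,85),(400,190,450,245));c=big(d);r=cv2.minAreaRect(c);print("base",r);print(cast(f,cv2.boxPoints(r),.02).round(4))
j=mask(f,(12,90,80),(30,255,255),(400,190,470,245))
n,l,s,ce=cv2.connectedComponentsWithStats(j);print(s,ce.round(1))
E
```

```text
campos [0.56797028 0.03654571 0.96665598]
blade rect px ((252.86827087402344, 296.1146240234375), (11.384414672851562, 21.371967315673828), 12.094758033752441)
[[0.4078 0.1833 0.05  ]
 [0.4506 0.1741 0.05  ]
 [0.4455 0.151  0.05  ]
 [0.4027 0.1603 0.05  ]] [0.42665447 0.16717579 0.05      ]
handle ((267.1501159667969, 231.59393310546875), (6.4083967208862305, 85.90584564208984), 12.380756378173828)
[[0.4751 0.1623 0.056 ]
 [0.6486 0.1238 0.056 ]
 [0.6457 0.1107 0.056 ]
 [0.4722 0.1494 0.056 ]]
base ((429.85296630859375, 215.9117889404297), (37.593021392822266, 38.56315994262695), 75.96376037597656)
[[ 0.6204 -0.1615  0.02  ]
 [ 0.6401 -0.2431  0.02  ]
 [ 0.561  -0.2609  0.02  ]
 [ 0.5415 -0.1797  0.02  ]]
[[     0      0    640    400 255715]
 [   435    199      4      3     12]
 [   411    204      4      4     12]
 [   427    205     17     10    111]
 [   428    217     21     10    132]
 [   443    227      2      2      4]
 [   418    232      4      4     14]] [[319.4 199.5]
 [436.5 200. ]
 [412.5 205.5]
 [434.9 209.5]
 [438.  221.7]
 [443.5 227.5]
 [419.3 233.5]]
```

View pics/crop1.png

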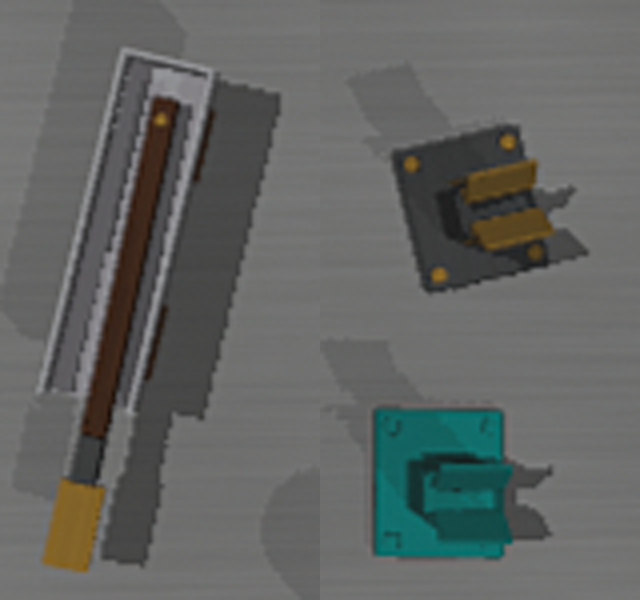

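The crop confirms both. The left part shows the larger guard with the handle inside and the blade out of the mouth at the bottom. The right part shows the dark base with brass jaws at about (431,216), with the turquoise look-alike below it. Next come the guard axes and the clip centre, using the bolts and jaws across both views.

```bash
python3 - <<'E'
from h import *
f=grab_frame("top");g=grab_frame("scene")
G=cast(f,[(266.2,177.2),(288.2,183),(245,263),(268.3,268)],.064);print("guard corners",G.round(4))
c=(G[0]+G[1])/2;m=(G[2]+G[3])/2;print("closed",c,"mouth",m,"len",np.linalg.norm(c-m),"w",np.linalg.norm(G[0]-G[1]),"mid",(c+m)/2,"yaw",np.arctan2(*(c-m)[1::-1]))
for z in(.01,.02):
  B=cast(f,[(436.5,200),(412.5,205.5),(419.3,233.5),(428,216.7)],z);print("bolts",z,B.round(4), np.linalg.norm(B[0]-B[1]),np.linalg.norm(B[1]-B[2]));print(" scene",proj(g,B).round(1))
j=mask(g,(12,90,60),(30,255,255),(255,115,310,175))
n,l,s,ce=cv2.connectedComponentsWithStats(j);print(s[1:],ce[1:].round(1))
for z in(.078,.087):
  J=cast(f,[(434.9,209.5),(438,221.7)],z);print("jaws",z,J.round(4),J.mean(0))
# jaw outlines in top
for lo in((425,200,450,216),(425,216,455,229)):
  r=cv2.minAreaRect(big(mask(f,(12,90,80),(30,255,255),lo)));print(r,cast(f,cv2.boxPoints(r),.087).round(4).tolist())
E
```

```text
guard corners [[0.6725 0.1375 0.064 ]
 [0.66   0.092  0.064 ]
 [0.4961 0.1813 0.064 ]
 [0.4856 0.1336 0.064 ]]
closed [0.66625113 0.11477003 0.064     ] mouth [0.49083795 0.1574314  0.064     ] len 0.18052638899479118 w 0.04717264123211292 mid [0.57854454 0.13610072 0.064     ] yaw -0.2385732040956588
bolts 0.01 [[ 0.6256 -0.2292  0.01  ]
 [ 0.614  -0.1764  0.01  ]
 [ 0.5527 -0.19    0.01  ]
 [ 0.5892 -0.2098  0.01  ]] 0.05407603876155367 0.06274453279529697
 scene [[267.9 153.1]
 [281.2 163.3]
 [298.5 151.6]
 [283.2 152.3]]
bolts 0.02 [[ 0.625  -0.2265  0.02  ]
 [ 0.6135 -0.1742  0.02  ]
 [ 0.5529 -0.1877  0.02  ]
 [ 0.589  -0.2072  0.02  ]] 0.05351077768613683 0.06208865927170588
 scene [[268.2 151. ]
 [281.5 161. ]
 [298.7 149.4]
 [283.5 150.2]]
[[279 125  12  14 102]
 [271 131  14  24 135]
 [297 150   3   3   8]
 [266 152   4   3   9]
 [280 162   3   3   8]] [[284.6 131.6]
 [277.6 142.4]
 [297.9 151.1]
 [267.7 152.9]
 [280.9 162.9]]
jaws 0.078 [[ 0.6022 -0.2066  0.078 ]
 [ 0.5774 -0.2124  0.078 ]] [ 0.58981001 -0.20951195  0.078     ]
jaws 0.087 [[ 0.6019 -0.2042  0.087 ]
 [ 0.5773 -0.2099  0.087 ]] [ 0.58958883 -0.20701996  0.087     ]
((435.0000915527344, 209.50001525878906), (6.305926322937012, 17.70509910583496), 75.96376037597656) [[0.6039, -0.1856, 0.087], [0.6122, -0.2204, 0.087], [0.5999, -0.2232, 0.087], [0.5915, -0.1884, 0.087]]
((437.91180419921875, 221.6470947265625), (7.518604278564453, 18.91777801513672), 75.96376037597656) [[0.5803, -0.1895, 0.087], [0.5892, -0.2266, 0.087], [0.5745, -0.2299, 0.087], [0.5656, -0.1928, 0.087]]
```

Every check fits: guard length 180 mm, bar 248 mm, bolt plane at z≈10 mm, and a clip centre that the bolts and jaws agree on. I'll move above the ferrule grasp point (0.466, 0.158).

Request:
{"name": "arm_command", "arguments": {
  "commands": [
    [[16, -27, 0], 0.007, -1],
    [[16, -27, 0], 0.007, -1],
    [[16, -27, 0], 0.007, -1],
    [[16, -27, 0], 0.007, -1],
    [[16, -27, 0], 0.007, -1],
    [[16, -27, 0], 0.007, -1],
    [[16, -27, 0], 0.007, -1],
    [[16, -27, 0], 0.007, -1],
    [[16, -27, 0], 0.007, -1],
    [[16, -27, 0], 0.007, -1],
    [[16, -27, 0], 0.007, -1],
    [[16, -27, 0], 0.007, -1],
    [[16, -27, 0], 0.007, -1],
    [[16, -27, 0], 0.007, -1],
    [[16, -27, 0], 0.007, -1],
    [[16, -27, 0], 0.007, -1],
    [[6, 0, -30], 0, -1],
    [[0, 0, -30], 0, -1],
    [[0, 0, -20], 0, -1],
    [[0, 0, 0], 0, -1]
  ],
  "newtons": 110
}}

```text
clock: 2.25
position: [0.465, 0.1581, 0.1493]
tool_rot: [-3.139, -0.003, 2.921]
force: [-0.8, 0.6, 0.1]
grip_width: 0.0852
finger_force: 0.0
```

Request:
{"name": "arm_command", "arguments": {
  "commands": [
    [[0, 0, -30], 0, -1],
    [[0, 0, -30], 0, -1],
    [[0, 0, -25], 0, -1],
    [[0, 0, -20], 0, -1],
    [[0, 0, -15], 0, -1],
    [[0, 0, 0], 0, -1],
    [[0, 0, 0], 0, -1],
    [[0, 0, 0], 0, 0],
    [[0, 0, 0], 0, 0.5],
    [[0, 0, 0], 0, 0.5],
    [[0, 0, 0], 0, 1],
    [[0, 0, 0], 0, 1],
    [[0, 0, 0], 0, 1],
    [[0, 0, 0], 0, 1],
    [[0, 0, 0], 0, 1]
  ],
  "newtons": 110
}}

```text
clock: 3.75
position: [0.4663, 0.1588, 0.0316]
tool_rot: [3.141, 0.0, 2.921]
force: [-2.5, -0.1, 8.5]
grip_width: 0.0122
finger_force: 107.3
```

```bash
python3 - <<'E'
from h import *
f=grab_frame("top");g=grab_frame("scene")
im=f["image"][:,:,::-1];a=cv2.resize(im[165:345,200:330],(390,540));b=cv2.resize(g["image"][150:300,310:410+40,::-1],(504,540))
cv2.imwrite("pics/g1.png",np.hstack([a,b])[:,:800]);o=bot.observe();print(o["position"],o["tool_rot"],o["grip_width"],o["finger_force"],o["force"],o["qpos"])
E
```

```text
[0.46624381 0.15876028 0.03156714] [3.14142553e+00 1.19791048e-04 2.92071714e+00] 0.011798684720661881 107.27192759513855 [-2.54385681 -0.67603169  7.80138859] [-0.48306924  0.64603566  0.04601056  2.08121055 -0.06878976  0.4155316
  0.96654591]
```

View pics/g1.png

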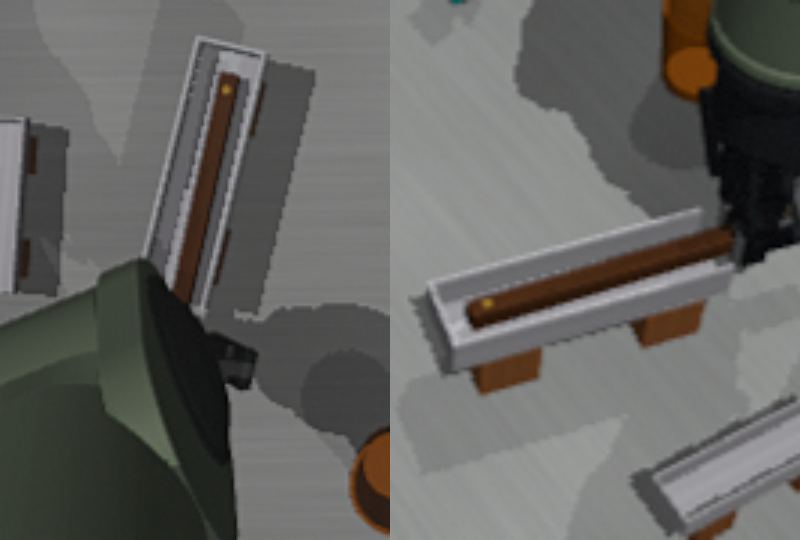

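Grasped at scraper x≈62 (opening 12 mm at 107 N). The picture shows the handle still level in the guard, with the fingers at the mouth. I'll lift it and carry it over the clip.

Request:
{"name": "arm_command", "arguments": {
  "commands": [
    [[0, 0, 5], 0, 1],
    [[0, 0, 15], 0, 1],
    [[0, 0, 30], 0, 1],
    [[0, 0, 35], 0, 1],
    [[0, 0, 35], 0, 1],
    [[0, 0, 25], 0, 1],
    [[0, 0, 5], 0, 1],
    [[0, 0, 0], 0, 1]
  ]
}}

```text
clock: 4.65
position: [0.4663, 0.1588, 0.1817]
tool_rot: [3.141, 0.001, 2.921]
force: [-0.0, 0.1, -2.6]
grip_width: 0.0119
finger_force: 107.5
```

Request:
{"name": "arm_command", "arguments": {
  "commands": [
    [[7, -20, 0], -0.07, 1],
    [[7, -20, 0], -0.07, 1],
    [[7, -20, 0], -0.07, 1],
    [[7, -20, 0], -0.07, 1],
    [[7, -20, 0], -0.07, 1],
    [[7, -20, 0], -0.07, 1],
    [[7, -20, 0], -0.07, 1],
    [[7, -20, 0], -0.07, 1],
    [[7, -20, 0], -0.07, 1],
    [[7, -20, 0], -0.07, 1],
    [[7, -20, 0], -0.07, 1],
    [[7, -20, 0], -0.07, 1],
    [[7, -20, 0], -0.07, 1],
    [[7, -20, 0], -0.07, 1],
    [[7, -20, 0], -0.07, 1],
    [[4, -8, 0], -0.07, 1],
    [[0, 0, 0], 0, 1],
    [[0, 0, 0], 0, 1]
  ]
}}

```text
clock: 6.45
position: [0.5752, -0.1493, 0.1811]
tool_rot: [-3.141, -0.0, 1.802]
force: [-0.0, 0.4, -1.9]
grip_width: 0.0118
finger_force: 107.5
```

```bash
python3 - <<'E'
from h import *
f=grab_frame("top");g=grab_frame("scene")
im=f["image"][:,:,::-1];a=cv2.resize(im[170:310,360:500],(480,480));b=cv2.resize(g["image"][60:200,230:320,::-1],(309,480))
cv2.imwrite("pics/g2.png",np.hstack([a,b])[:,:800]);o=bot.observe();print(o["clock"],o["position"],o["tool_rot"],o["grip_width"],o["finger_force"],o["force"],o["moment"])
E
```

```text
6.55 [ 0.57516    -0.148716    0.18124013] [-3.14147464e+00 -4.61811938e-04  1.80240324e+00] 0.011876048439947913 107.45986104011536 [ 0.57657809  0.04219066 -1.23050118] [0.09268706 0.02167972 0.0001377 ]
```

View pics/g2.png

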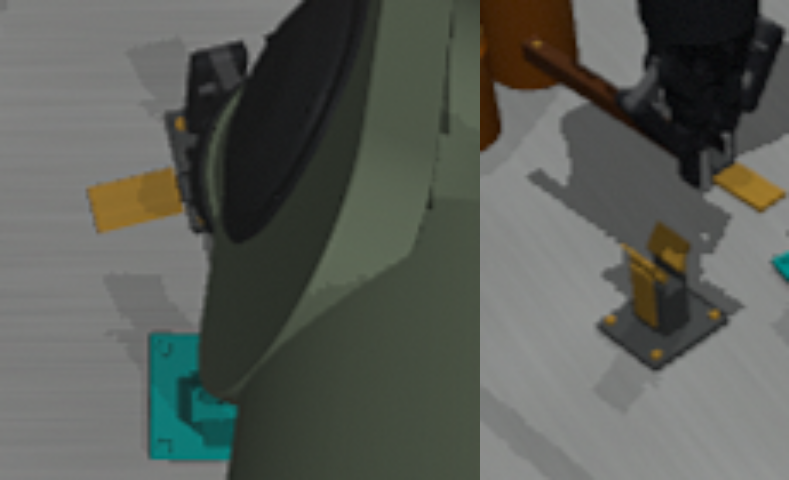

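The crop shows the bar held above the clip, with the pin at the handle end at scene ≈(246,73) and the blade tip to the left of it in the top view. I'll check the bar's level and its lateral fit over the clip numerically.

```bash
python3 - <<'E'
from h import *
f=grab_frame("top");g=grab_frame("scene");o=bot.observe()
p=o["position"];y=o["tool_rot"][2];b=np.array([np.cos(y),np.sin(y),0])
zt=p[2]+.0084+.016; O=p-.0617*b; O[2]=zt
pin=mask(g,(15,100,110),(32,255,255),(236,60,256,85));M=cv2.moments(pin);print("pin seen",M["m10"]/M["m00"],M["m01"]/M["m00"])
for s in(-.112,-.118,-.125):
  for dz in(-.01,0,.01):print(s,dz,proj(g,O+s*b+[0,0,dz]).round(1))
r=cv2.minAreaRect(big(mask(f,(15,100,100),(32,255,255),(370,215,415,240))));print(r)
c=cast(f,cv2.boxPoints(r),zt-.006);print(c.round(4));print("tip pred",(O+.125*b).round(4))
C=np.array([.5895,-.2095,0]);d=(C-O)[:2];print("clip centre from bar origin: along",d@b[:2],"lateral",d@[-b[1],b[0]])
E
```

```text
pin seen 246.5 72.0
-0.112 -0.01 [[247.7  76.4]]
-0.112 0 [[247.2  72.9]]
-0.112 0.01 [[246.7  69.4]]
-0.118 -0.01 [[246.2  75.4]]
-0.118 0 [[245.7  71.9]]
-0.118 0.01 [[245.1  68.4]]
-0.125 -0.01 [[244.4  74.3]]
-0.125 0 [[243.8  70.8]]
-0.125 0.01 [[243.3  67.3]]
((398.7353515625, 227.94122314453125), (13.339459419250488, 25.223705291748047), 75.96376037597656)
[[ 0.5719 -0.0852  0.1998]
 [ 0.5823 -0.1282  0.1998]
 [ 0.5596 -0.1334  0.1998]
 [ 0.5493 -0.0905  0.1998]]
tip pred [ 0.5607 -0.0871  0.2058]
clip centre from bar origin: along -0.000741989128060394 lateral 2.5466522555388015e-05
```

Level within about 2 mm at the far end, and lined up with the clip. Pressing down.

Request:
{"name": "arm_command", "arguments": {
  "commands": [
    [[0, 0, -30], 0, 1],
    [[0, 0, -30], 0, 1],
    [[0, 0, -25], 0, 1],
    [[0, 0, -10], 0, 1],
    [[0, 0, -5], 0, 1],
    [[0, 0, -5], 0, 1],
    [[0, 0, -5], 0, 1],
    [[0, 0, -5], 0, 1],
    [[0, 0, -4], 0, 1],
    [[0, 0, -4], 0, 1],
    [[0, 0, -4], 0, 1],
    [[0, 0, -4], 0, 1],
    [[0, 0, -3], 0, 1],
    [[0, 0, -3], 0, 1],
    [[0, 0, 0], 0, 1]
  ]
}}

```text
clock: 8.15
position: [0.5749, -0.1493, 0.0438]
tool_rot: [-3.141, -0.0, 1.801]
force: [0.6, 0.0, -2.4]
grip_width: 0.0122
finger_force: 107.6
```

Request:
{"name": "arm_command", "arguments": {
  "commands": [
    [[0, 0, -2], 0, 1],
    [[0, 0, -2], 0, 1],
    [[0, 0, -1], 0, 1],
    [[0, 0, 0], 0, 1],
    [[0, 0, 0], 0, 1]
  ]
}}

```text
clock: 8.65
position: [0.5755, -0.149, 0.0404]
tool_rot: [3.141, -0.0, 1.801]
force: [-6.2, 5.7, 20.6]
grip_width: 0.0117
finger_force: 111.4
```

```bash
python3 - <<'E'
from h import *
g=grab_frame("scene");o=bot.observe()
p=o["position"];y=o["tool_rot"][2];b=np.array([np.cos(y),np.sin(y),0]);print(p,o["force"],o["moment"])
O=p-.0617*b;O[2]=.066
for s in(-.115,):
  for dz in(-.01,0,.01):print(s,dz,proj(g,O+s*b+[0,0,dz]).round(1))
pin=mask(g,(15,100,110),(32,255,255),(235,90,262,140));print(cv2.connectedComponentsWithStats(pin)[2:])
cv2.imwrite("pics/g3.png",cv2.resize(g["image"][80:200,220:340,::-1],(600,600),interpolation=cv2.INTER_CUBIC))
E
```

```text
[ 0.57551106 -0.14905565  0.04037769] [-6.03940943  5.94456665 21.1363396 ] [ 0.1750446   1.16827294 -0.22142104]
-0.115 -0.01 [[253.5 119.8]]
-0.115 0 [[253.1 116.9]]
-0.115 0.01 [[252.7 114. ]]
(array([[     0,      0,    640,    400, 255996],
       [   252,    115,      3,      2,      4]], dtype=int32), array([[319.50103908, 199.50131643],
       [253.        , 115.25      ]]))
```

View pics/g3.png

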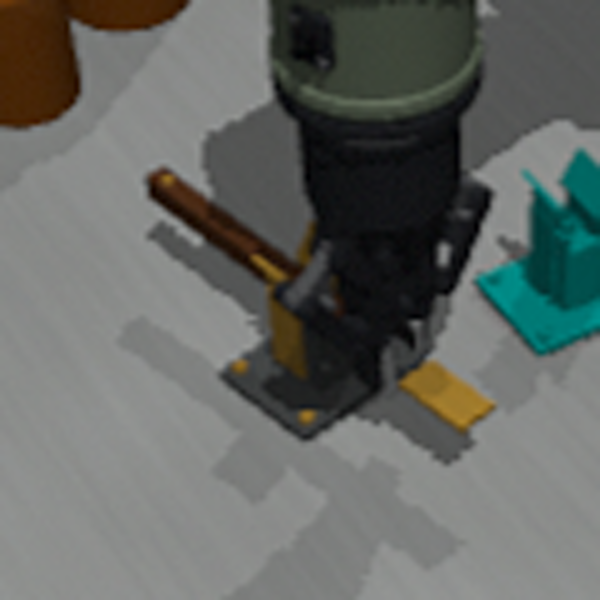

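The bar sits between the jaws on the seat (21 N), with the pin at (253,115) about 5 mm high. I'll ease off and release.

Request:
{"name": "arm_command", "arguments": {
  "commands": [
    [[0, 0, 1], 0, 1],
    [[0, 0, 1], 0, 1],
    [[0, 0, 0], 0, 0.5],
    [[0, 0, 0], 0, 0],
    [[0, 0, 0], 0, -1],
    [[0, 0, 0], 0, -1],
    [[0, 0, 0], 0, -1],
    [[0, 0, 0], 0, -1],
    [[0, 0, 0], 0, -1],
    [[0, 0, 0], 0, -1],
    [[0, 0, 20], 0, -1],
    [[0, 0, 30], 0, -1],
    [[0, 0, 40], 0, -1],
    [[0, 0, 30], 0, -1]
  ]
}}

```text
clock: 10.1
position: [0.5754, -0.1495, 0.1633]
tool_rot: [3.141, 0.0, 1.8]
force: [-0.4, 0.0, -0.6]
grip_width: 0.085
finger_force: 0.0
```

Request:
{"name": "arm_command", "arguments": {
  "commands": [
    [[-10, 30, 0], 0, -1],
    [[-20, 40, 0], 0, -1],
    [[-30, 45, 0], 0, -1],
    [[-30, 45, 0], 0, -1],
    [[-30, 45, 0], 0, -1],
    [[0, 0, 0], 0, -1],
    [[0, 0, 0], 0, -1]
  ]
}}

```text
clock: 10.8
position: [0.4619, 0.0465, 0.1616]
tool_rot: [3.141, -0.0, 1.803]
force: [0.1, -0.1, 0.1]
grip_width: 0.0857
finger_force: 0.0
```

```bash
python3 - <<'E'
from h import *
f=grab_frame("top");g=grab_frame("scene");o=bot.observe();print(o["clock"],o["position"],o["tool_rot"],o["qpos"])
r=cv2.minAreaRect(big(mask(f,(15,100,100),(32,255,255),(360,205,408,260))));print(r);B=cast(f,cv2.boxPoints(r),.06);print(B.round(4))
h=big(mask(f,(0,80,20),(14,255,110),(440,170,500,240)));r=cv2.minAreaRect(h);print(r);print(cast(f,cv2.boxPoints(r),.066).round(4))
# scene heights: pin
pin=mask(g,(15,100,110),(32,255,255),(235,90,262,140));print(cv2.connectedComponentsWithStats(pin)[2:])
a=cv2.resize(f["image"][160:280,350:490,::-1],(420,360));b=cv2.resize(g["image"][80:200,220:340,::-1],(360,360))
cv2.imwrite("pics/g4.png",np.hstack([a,b]))
E
```

```text
10.9 [0.46256833 0.0447534  0.16145535] [3.14101854e+00 3.78651255e-04 1.79979588e+00] [-0.55289327  0.40381451  0.42082561  2.0944292  -0.25416902  0.69067093
  0.26408072]
((386.41180419921875, 227.64706420898438), (11.641709327697754, 21.828205108642578), 75.96376037597656)
[[ 0.5725 -0.0857  0.06  ]
 [ 0.5831 -0.1297  0.06  ]
 [ 0.5598 -0.1351  0.06  ]
 [ 0.5492 -0.0912  0.06  ]]
((466.2846984863281, 208.61927795410156), (6.173780918121338, 55.04595184326172), 76.26373291015625)
[[ 0.5971 -0.2179  0.066 ]
 [ 0.6232 -0.3288  0.066 ]
 [ 0.6108 -0.3314  0.066 ]
 [ 0.5848 -0.2206  0.066 ]]
(array([[     0,      0,    640,    400, 255997],
       [   253,    116,      2,      2,      3]], dtype=int32), array([[319.5007754 , 199.50097462],
       [253.33333333, 116.33333333]]))
```

View pics/g4.png

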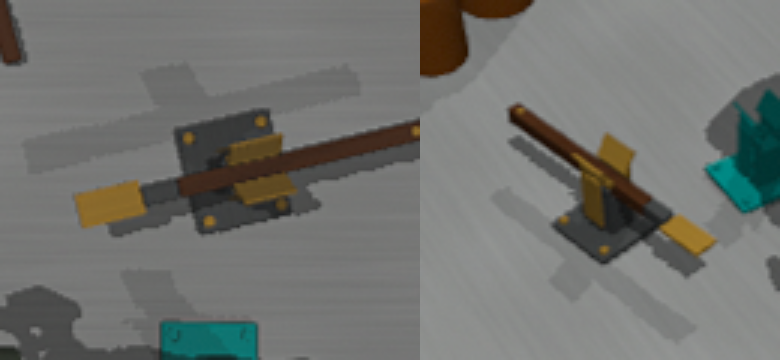

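The top crop shows the scraper level in the dark clip, with its origin at about (0.589,-0.209), blade to the left and handle to the right. Next is the handle half at x≈-62, at (0.603,-0.270).

Request:
{"name": "arm_command", "arguments": {
  "commands": [
    [[14, -31, 0], 0, -1],
    [[14, -31, 0], 0, -1],
    [[14, -31, 0], 0, -1],
    [[14, -31, 0], 0, -1],
    [[14, -31, 0], 0, -1],
    [[14, -31, 0], 0, -1],
    [[14, -31, 0], 0, -1],
    [[14, -31, 0], 0, -1],
    [[14, -32, 0], 0, -1],
    [[14, -33, 0], 0, -1],
    [[0, 0, 0], 0, -1],
    [[0, 0, 0], 0, -1]
  ],
  "newtons": 115
}}

```text
clock: 12.1
position: [0.6012, -0.2699, 0.1606]
tool_rot: [-3.141, 0.0, 1.797]
force: [0.1, -0.6, -0.4]
grip_width: 0.0854
finger_force: 0.0
```

Request:
{"name": "arm_command", "arguments": {
  "commands": [
    [[2, 0, -30], 0, -1],
    [[0, 0, -30], 0, -1],
    [[0, 0, -25], 0, -1],
    [[0, 0, -20], 0, -1],
    [[0, 0, -14], 0, -1],
    [[0, 0, 0], 0, -1],
    [[0, 0, 0], 0, 0],
    [[0, 0, 0], 0, 0.5],
    [[0, 0, 0], 0, 0.5],
    [[0, 0, 0], 0, 1],
    [[0, 0, 0], 0, 1],
    [[0, 0, 0], 0, 1],
    [[0, 0, 0], 0, 1],
    [[0, 0, 0], 0, 1]
  ],
  "newtons": 115
}}

```text
clock: 13.5
position: [0.6041, -0.2676, 0.0427]
tool_rot: [3.141, 0.0, 1.801]
force: [-2.1, 0.3, 5.0]
grip_width: 0.0119
finger_force: 112.3
```

Request:
{"name": "arm_command", "arguments": {
  "commands": [
    [[0, 0, 3], 0, 1],
    [[0, 0, 4], 0, 1],
    [[0, 0, 5], 0, 1],
    [[0, 0, 5], 0, 1],
    [[0, 0, 5], 0, 1],
    [[0, 0, 8], 0, 1],
    [[0, 0, 10], 0, 1],
    [[0, 0, 30], 0, 1],
    [[0, 0, 35], 0, 1],
    [[0, 0, 35], 0, 1],
    [[0, 0, 0], 0, 1],
    [[0, 0, 0], 0, 1]
  ]
}}

```text
clock: 14.7
position: [0.6043, -0.2675, 0.1834]
tool_rot: [3.14, 0.001, 1.801]
force: [-0.2, 0.9, -1.9]
grip_width: 0.0116
finger_force: 112.9
```

```bash
python3 - <<'E'
from h import *
f=grab_frame("top");g=grab_frame("scene");o=bot.observe();p=o["position"];print(o["clock"],p,o["tool_rot"],o["qpos"],o["grip_width"])
y=o["tool_rot"][2];b=np.array([np.cos(y),np.sin(y),0]);O=p+.062*b;O[2]=p[2]+.0084
pin=mask(g,(15,100,110),(32,255,255),(230,50,275,110));print(cv2.connectedComponentsWithStats(pin)[2:])
print("pin pred",proj(g,O-.115*b+[0,0,.016]),"10mm lower",proj(g,O-.115*b+[0,0,.006]))
r=big(mask(g,(15,100,100),(32,255,255),(270,80,340,150)));r=cv2.minAreaRect(r);print("blade scene",cv2.boxPoints(r))
print("pred corners",proj(g,O+np.array([s*b+t*np.array([-b[1],b[0],0])+[0,0,.010] for s in(.08,.125) for t in(-.012,.012)])))
r=cv2.minAreaRect(big(mask(f,(15,100,100),(32,255,255),(360,205,412,260))));print("top",cv2.boxPoints(r));print(proj(f,O+np.array([s*b+t*np.array([-b[1],b[0],0])+[0,0,.010] for s in(.08,.125) for t in(-.012,.012)])))
E
```

```text
14.8 [ 0.60364603 -0.26715907  0.18171049] [-3.14079941e+00 -7.14046510e-04  1.80091745e+00] [ 0.07259579  0.66732827  0.40765047  1.56165954 -0.30082077  0.97629887
  0.80205137] 0.011993329594498992
(array([[     0,      0,    640,    400, 256000]], dtype=int32), array([[319.5, 199.5]]))
pin pred [[246.76336224  72.71380857]] 10mm lower [[247.29124     76.20310263]]
blade scene [[297.2135   112.258415]
 [301.59552  105.247185]
 [318.6742   115.92135 ]
 [314.29218  122.93258 ]]
pred corners [[298.24438154 112.47684006]
 [305.76528605 107.67461442]
 [312.27493964 121.57504015]
 [319.78897553 116.57648533]]
top [[385.00006 224.00003]
 [409.70593 217.82355]
 [412.94122 230.76471]
 [388.23535 236.9412 ]]
[[408.21709137 218.0291661 ]
 [411.60583754 231.37701063]
 [383.29270377 224.09677918]
 [386.6434994  237.46528859]]
```

Lifted, with the bar level and held at x≈-59.5. I'll carry it to the guard mouth and turn it so the blade faces the closed end.

Request:
{"name": "arm_command", "arguments": {
  "commands": [
    [[-6, 21, 0], -0.1, 1],
    [[-6, 21, 0], -0.1, 1],
    [[-6, 21, 0], -0.1, 1],
    [[-6, 21, 0], -0.1, 1],
    [[-6, 21, 0], -0.1, 1],
    [[-6, 21, 0], -0.1, 1],
    [[-6, 21, 0], -0.1, 1],
    [[-6, 21, 0], -0.1, 1],
    [[-6, 21, 0], -0.1, 1],
    [[-6, 21, 0], -0.1, 1],
    [[-6, 21, 0], -0.1, 1],
    [[-6, 21, 0], -0.1, 1],
    [[-6, 21, 0], -0.1, 1],
    [[-6, 21, 0], -0.1, 1],
    [[-6, 21, 0], -0.1, 1],
    [[-6, 21, 0], -0.1, 1],
    [[-6, 21, 0], -0.1, 1],
    [[-6, 21, 0], -0.1, 1],
    [[-6, 21, 0], -0.1, 1],
    [[-6, 10, 0], -0.1, 1]
  ]
}}

```text
clock: 16.8
position: [0.4832, 0.1432, 0.1815]
tool_rot: [3.141, 0.001, -0.202]
force: [-0.3, -0.0, -1.6]
grip_width: 0.012
finger_force: 112.8
```

Request:
{"name": "arm_command", "arguments": {
  "commands": [
    [[-8, 10, 0], -0.04, 1],
    [[-7, 10, 0], 0, 1],
    [[0, 0, 0], 0, 1],
    [[0, 0, 0], 0, 1]
  ]
}}

```text
clock: 17.2
position: [0.4689, 0.1612, 0.1819]
tool_rot: [3.141, 0.0, -0.239]
force: [-0.1, -0.0, -1.1]
grip_width: 0.0117
finger_force: 112.8
```

```bash
python3 - <<'E'
from h import *
f=grab_frame("top");o=bot.observe();p=o["position"];print(o["clock"],p,o["tool_rot"],o["qpos"],o["grip_width"])
y=o["tool_rot"][2];b=np.array([np.cos(y),np.sin(y),0]);O=p+.0595*b;O[2]=p[2]+.0084
r=cv2.minAreaRect(big(mask(f,(15,100,100),(32,255,255),(250,130,310,210))));P=cast(f,cv2.boxPoints(r),O[2]+.01);print(r,P.round(4),P.mean(0))
print("pred blade mid",O+.1025*b)
G=np.array([.5785,.136]);ga=-.2386;u=np.array([np.cos(ga),np.sin(ga)]);d=P.mean(0)[:2]-G
print("blade mid in guard",d@u,d@[-u[1],u[0]])
a=cv2.resize(f["image"][120:320,190:350,::-1],(480,600));cv2.imwrite("pics/g5.png",a)
E
```

```text
17.25 [0.46912852 0.16101381 0.18208912] [ 3.14103694e+00  2.42949582e-05 -2.39306254e-01] [-1.17502203  0.63513601  1.05943789  2.01633007 -0.70983968  0.91613981
 -1.54090836] 0.011949439596312719
((265.52947998046875, 194.3823699951172), (13.339458465576172, 25.223703384399414), 14.03624439239502) [[0.6079 0.1402 0.2005]
 [0.6508 0.1294 0.2005]
 [0.645  0.1067 0.2005]
 [0.602  0.1176 0.2005]] [0.62641579 0.12348164 0.20048912]
pred blade mid [0.62651195 0.12261516 0.19048912]
blade mid in guard 0.04951694194256521 -0.0008391711163191016
```

View pics/g5.png

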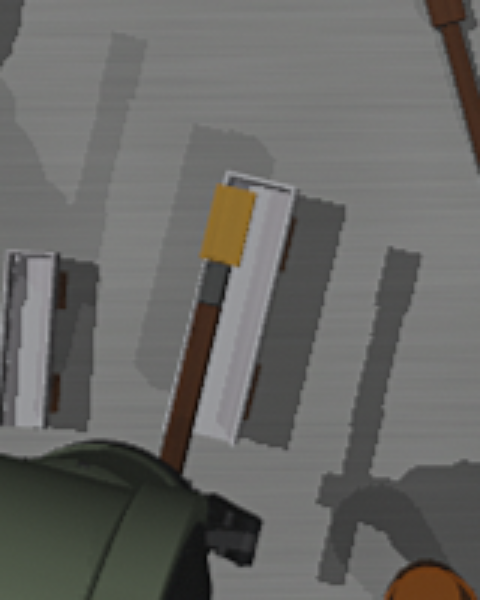

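The picture shows the bar parallel to the larger guard, blade toward the closed end. The sideways offset is parallax from height: the measured lateral error is -0.8 mm, and the origin is at about guard x -53. Lowering.

Request:
{"name": "arm_command", "arguments": {
  "commands": [
    [[0, 0, -25], 0, 1],
    [[0, 0, -30], 0, 1],
    [[0, 0, -30], 0, 1],
    [[0, 0, -20], 0, 1],
    [[0, 0, -15], 0, 1],
    [[0, 0, -10], 0, 1],
    [[0, 0, -8], 0, 1],
    [[0, 0, -5], 0, 1],
    [[0, 0, -3], 0, 1],
    [[0, 0, -2], 0, 1],
    [[0, 0, 0], 0, 1],
    [[0, 0, 0], 0, 1]
  ]
}}

```text
clock: 18.45
position: [0.4691, 0.1616, 0.0346]
tool_rot: [-3.141, -0.0, -0.239]
force: [1.3, -0.4, -1.9]
grip_width: 0.0117
finger_force: 112.8
```

Request:
{"name": "arm_command", "arguments": {
  "commands": [
    [[0, 0, -1], 0, 1],
    [[0, 0, -1], 0, 1],
    [[0, 0, -1], 0, 1],
    [[0, 0, 0], 0, 1],
    [[0, 0, 0], 0, 1]
  ]
}}

```text
clock: 18.95
position: [0.469, 0.1617, 0.0323]
tool_rot: [-3.14, 0.0, -0.24]
force: [-11.3, 0.3, 31.2]
grip_width: 0.0118
finger_force: 117.8
```

Request:
{"name": "arm_command", "arguments": {
  "commands": [
    [[0, 0, 1], 0, 1],
    [[0, 0, 1], 0, 1],
    [[0, 0, 0], 0, 0.6],
    [[0, 0, 0], 0, 0.3],
    [[0, 0, 0], 0, -0.2],
    [[0, 0, 0], 0, -1],
    [[0, 0, 0], 0, -1],
    [[0, 0, 0], 0, -1],
    [[0, 0, 0], 0, -1],
    [[0, 0, 0], 0, -1],
    [[0, 0, 15], 0, -1],
    [[0, 0, 30], 0, -1],
    [[0, 0, 40], 0, -1],
    [[0, 0, 40], 0, -1],
    [[-5, -40, 10], 0, -1],
    [[0, -45, 10], 0, -1],
    [[0, -45, 0], 0, -1],
    [[0, -45, 0], 0, -1],
    [[0, 0, 0], 0, -1],
    [[0, 0, 0], 0, -1]
  ]
}}

```text
clock: 20.95
position: [0.464, -0.0142, 0.1784]
tool_rot: [-3.141, -0.0, -0.242]
force: [0.3, 0.4, 0.3]
grip_width: 0.0857
finger_force: 0.0
```

```bash
python3 - <<'E'
from h import *
f=grab_frame("top");g=grab_frame("scene");o=bot.observe();print(o["clock"],o["position"],o["qd"].round(3),o["force"])
r=cv2.minAreaRect(big(mask(f,(15,100,100),(32,255,255),(250,160,310,230))));P=cast(f,cv2.boxPoints(r),.05).mean(0);print("blade",r,P)
r=cv2.minAreaRect(big(mask(f,(0,80,20),(14,255,110),(225,200,290,310))));H=cast(f,cv2.boxPoints(r),.056);print("handle",H.round(4))
G=np.array([.5785,.136]);ga=-.2386;u=np.array([np.cos(ga),np.sin(ga)]);v=np.array([-u[1],u[0]])
for q in [P,*H]:d=q[:2]-G;print("in guard",d@u,d@v)
a=cv2.resize(f["image"][150:330,200:340,::-1],(420,540));b=cv2.resize(g["image"][180:290,300:450,::-1],(380,279));b=np.vstack([b,np.zeros((261,380,3),np.uint8)])
cv2.imwrite("pics/g6.png",np.hstack([a,b]))
E
```

```text
21.05 [ 0.46401488 -0.01258491  0.17815186] [-0.018  0.002 -0.002 -0.     0.     0.     0.002] [1.12253004 0.38129217 0.21196918]
blade ((273.470458984375, 199.8754119873047), (11.50922679901123, 20.95709991455078), 13.240520477294922) [0.62620024 0.12392629 0.05      ]
handle [[0.4077 0.1815 0.056 ]
 [0.5807 0.1404 0.056 ]
 [0.5776 0.1277 0.056 ]
 [0.4046 0.1689 0.056 ]]
in guard 0.049202415724609476 -0.00045806682885310424
in guard -0.1767490571162494 0.003848194140767737
in guard 0.0010729229211711858 0.004792479990390248
in guard 0.0010734584018132231 -0.008311361285048764
in guard -0.17671993631090777 -0.009120696975673644
```

View pics/g6.png

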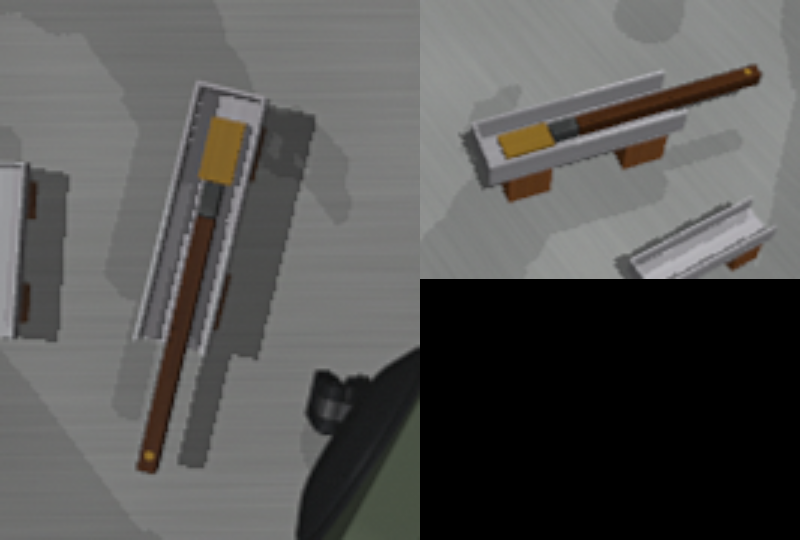

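The scraper lies flat in the guard with its origin at about x -53 and y within about 2 mm, the blade toward the closed end and the handle out of the mouth. The robot is clear of it, so I'm handing in.

```bash
python3 -c "
from workcell import ticket
print(ticket.job_done())"
```

```text
the job is handed in; nothing more can be done
None
```

The scraper went into the spring clip, came out by its handle, and was laid flat in the guard with the blade at the closed end. I handed the job in at about 21 s; no verdict came back.

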